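# Stand the fallen recipe book back on its stand and flip up the page clip

## Task

The recipe book has tipped forward off the back of its wooden stand and is leaning on the two jars in front of it. Without picking anything up, use your fingertips to push it back up until it rests against the stand's backrest with its lower edge still on the ledge; then flip the stand's page clip up until it rests against the book. Do not lift the book off its ledge, and leave the jars, the mug and the lemon standing where they are.

Things in the scene. Friction and masses are not known exactly. Their poses are not given: they have to be found in the camera images.
- book_stand: wooden recipe-book stand, fixed. Origin: worktop level, mid-width, at the rear face of its front lip; x towards the stand's back (front faces roughly the robot), y left, z up. Base board x -10 to +116 mm, 270 wide, 12 thick: the ledge under the book is at z = 12 mm. Lip 250 wide, x -10 to 0, top at z = 24. Ledge 24 deep, from lip to foot of backrest
- stand_back: the stand's fixed backrest panel, 250 mm wide, 165 mm high, 10 mm thick, leaning 17 degrees backward. Origin at the foot of its front face, on the ledge; x = normal of the panel, pointing backward; z = up along the panel
- recipe_book: loose teal and yellow book, stiff, 277 wide, 175 high, 10 mm thick, 0.2 to 0.4 kg. Origin: middle of the back cover; x along width, y lower to upper edge, z out of the front cover. Starts leaning to the robot, 55 deg above level, front cover on the rims of both jars; the middle is free. Lower edge bears on the foot of the backrest: pushed near the top it turns up; past vertical it falls back
- book_foot (a point): middle of the book's lower edge (half way through the thickness)
- book_top (a point): middle of the book's upper edge (half way through the thickness); at the start about 155 mm high
- page_clip (a joint): page clip: steel arm 90 mm long, rod 6 mm, black cross bar (40 wide, 12 thick) at its free end; hinged mid-lip, axis along the stand's y at x = -5, z = 28 mm. 0: points to the front, 40 deg above level; grows as it turns up and back (0.87: upright, about 1.36: touches the book on the backrest). Stiff: stays where left, under 1 N at its end turns it. Starts at 0 to 0.15 under the book
- clip_end (a point): centre of the black cross bar at the clip's free end, 84 mm from the hinge axis
- jar_honey: amber honey jar with a red cap, 65 mm diameter, 100 mm high, origin under its centre; stands in front of the left part of the stand (about 108 mm left of the stand's middle), the book leans on it; bystander
- jar_peanut: light brown peanut butter jar with a red cap, 63 mm diameter, 91 mm high, origin under its centre; stands in front of the right part of the stand (about 108 mm right of its middle), the book leans on it; bystander
- mug_coffee: green and white mug, 101 mm high, origin at its underside; off to the right; bystander
- lemon: lemon, 72 x 57 x 58 mm, origin at its underside; off to the left; bystander

How it is judged:
By the outcome, as a careful person would: the job done as asked, in the order asked, and still so for the second after the job is handed in, with the robot touching nothing.
It also fails if it takes over 45 s, if anything falls off the work surface, if the arm or the gripper's body presses on something with over 40 N, if the wrist force passes 120 N, or if a joint passes its speed limit or range.

## Robot

A 7-joint arm with a two-finger parallel gripper is mounted at the origin on a cart in front of the work surface, level with it; the furniture and walls round the work are solid. World frame = base frame: x ahead of the robot, y to its left, z up, the work surface at z = 0. Lengths are in m, angles in rad, forces in N, time in s.
With the tool pointing down it reaches from about 0.4 to 0.85 m from the base axis. Payload 4.5 kg.
Tool frame: the origin (TCP) lies at the very end of the fingers, on their centre line; the grasp point (between the pads) lies 19 mm behind it (bot.hold_point_z is the distance from the TCP to the grasp point, in m); z points along the fingers, y is the line along which they close (so a half turn about z gives the same grasp; the last joint's range is limited). The gripper opens to 88 mm and grips with 3 to 60 N. Pads are 18 mm wide; open, the fingers measure 123 mm over their backs; the gripper's body (75 mm by 187 mm) begins 45 mm behind the grasp point.
Start: joints at [1.17, 0.689, -0.195, 1.565, 0.157, 0.902, -0.215], TCP at [0.263, -0.567, 0.239] pointing down, gripper open.
Joint ranges: [-3.01, 3.01], [-0.46, 2.08], [-1.47, 1.51], [0.13, 2.56], [-1, 4.14], [0.04, 2.09], [-2.66, 2.66]. Speed limits (rad/s): [2.57, 2.57, 3.14, 3.14, 3.14, 3.14, 3.14].

## Interface

Orientations are given as a unit quaternion [w, x, y, z].
In Python, from station import bot gives the robot as it stands.
- The arm moves only by the tool run_rows, called after ">>>" as name(argument=value, ...), one argument or row to a line, values as JSON. Schema: {"type":"object","properties":{"offsets":{"type":"object","properties":{"dx":{"type":"array","items":{"type":"number"},"minItems":1,"maxItems":20},"dy":{"type":"array","items":{"type":"number"},"minItems":1,"maxItems":20},"dz":{"type":"array","items":{"type":"number"},"minItems":1,"maxItems":20},"drx":{"type":"array","items":{"type":"number"},"minItems":1,"maxItems":20},"dry":{"type":"array","items":{"type":"number"},"minItems":1,"maxItems":20},"drz":{"type":"array","items":{"type":"number"},"minItems":1,"maxItems":20},"aperture":{"type":"array","items":{"type":"number"},"minItems":1,"maxItems":20}},"additionalProperties":false,"required":["dx","dy","dz","drx","dry","drz","aperture"]},"only":{"type":"string"},"quiet":{"type":"boolean"},"lines":{"type":"string"}},"required":["offsets"],"additionalProperties":false}. offsets is an object with one list for each field, all of the same length, 1 to 20, a row being the entries at one place: dx, dy, dz (the shift in shares of the most that a row can go, 1 being 50 mm), drx, dry, drz (a rotation vector in parts of the range, where 1.0 means 180 degrees), aperture (the finger opening in m); each row shifts and turns the commanded pose from where the row before left it, along the tool's axes as they then stand; what a row does not reach is not made up. A row lasts 1/10 s, in which the tool goes at most 0.05 m and 0.15 rad, less where a joint would pass 70% of its speed; a pose out of reach is approached as far as the arm can. The fingers move at their own pace and stop on an object; the grip force is fixed at half the most. Time passes only in rows, so rows that do not move let the fingers close. The tool returns the time, the measured TCP pose, the force, the opening and the grip force at its end. only (a regular expression) keeps the lines of the reply that match it, lines (a string "A,B") keeps lines A to B, and quiet returns only ok. Shift and turn numbers lie between -1 and 1, and a call with a number outside is refused. Input that does not fit is refused with a message, and nothing moves.
- bot.get_obs(): the state, without advancing time (a new reading comes with each control period).
- bot.get_image(name): name is "scene" or "side" or "wrist"; returns a dict with "img" (400x640x3 uint8, red, green, blue), "fx", "fy", "cx", "cy" (pixels), "R" (3x3) and "t" (3): a world point X has camera coordinates R X + t. Camera axes: x right, y down, z forward; pixel columns grow to the right and rows downward; lengths in m; the calibration is good to about 2 mm. The wrist camera is an equidistant fisheye: a pixel r from the principal point sees the ray r / f radians off the axis. A picture is of the moment at which its call begins. There is no depth.
- bot.sign_off(): hands the job in; it is judged then, once.
The state is a dict: "time": time; "joint_positions": joint angles; "joint_vel": joint speeds; "joint_efforts": joint torques, N m; "eef_pos": TCP position; "tcp_rot": TCP orientation; "force": force on the tool from outside, world axes, zero at the start; "ft_torque": the same for the moment, N m; "grip_width": finger opening in m; "finger_force": force on a finger pad.
Only numpy, scipy, OpenCV 4.12 (cv2) and the standard library are available. Lean on these libraries where they do the work, as an engineer would, in place of code of your own. Each camera call takes 0.05 s, during which the arm holds its last target. There are 200 camera calls.

## Working session

There is one attempt and no reset: what is moved stays moved. The work goes in short steps, Python scripts to look and compute and a tool call to move; the robot and the scene stay as the last step left them, time stands still between calls to the robot, and variables do not carry over. Pictures are saved under pics/ and viewed, at most 10 in all, crops included, and the job is handed in when it is done.

```bash
ls; mkdir -p pics; python3 - <<'E'
from station import bot
import cv2
for n in ("scene","side"):
    d=bot.get_image(n); cv2.imwrite(f"pics/{n}0.png",d["img"][:,:,::-1])
    print(n,d["fx"],d["fy"],d["cx"],d["cy"],d["R"],d["t"])
o=bot.get_obs(); print(o)
E
```

```text
pics
station.py
scene 395.219811845532 395.219811845532 312.64951297466416 195.9414883557726 [[-0.64185552 -0.76671233 -0.01317918]
 [-0.53777903  0.46232204 -0.70501918]
 [ 0.54663992 -0.44543297 -0.70906577]] [0.34549395 0.40958352 0.94020254]
side 387.960643382109 387.960643382109 324.0241452262469 201.88752073821888 [[ 0.99358723 -0.11295231 -0.00511698]
 [-0.04831361 -0.38320499 -0.9223989 ]
 [ 0.10222623  0.91673099 -0.38620472]] [-0.56589817  0.11433934  1.2772603 ]
{'time': 0.1, 'joint_positions': array([ 1.16978252,  0.6898643 , -0.19451938,  1.56624027,  0.15730846,
        0.90245553, -0.21506024]), 'joint_vel': array([ 1.07237153e-03, -3.19603571e-03,  1.81010307e-03, -2.35741780e-03,
        1.02235979e-03, -7.00675503e-05,  2.19154975e-04]), 'joint_efforts': array([-2.26562275e-03, -5.28499925e+01, -1.27113070e+00, -1.53834826e+01,
       -5.25451661e-02,  1.96132823e-03,  1.45063660e-05]), 'eef_pos': array([ 0.26300424, -0.56636092,  0.23801248]), 'tcp_rot': array([-7.54501491e-04,  9.76446724e-01,  2.15757209e-01, -2.27996771e-04]), 'force': array([ 0.2479401 ,  0.33800656, -0.43554243]), 'ft_torque': array([-0.00925565, -0.0373417 ,  0.00914576]), 'finger_force': 0.0, 'grip_width': 0.08800855025154979}
```

View pics/scene0.png

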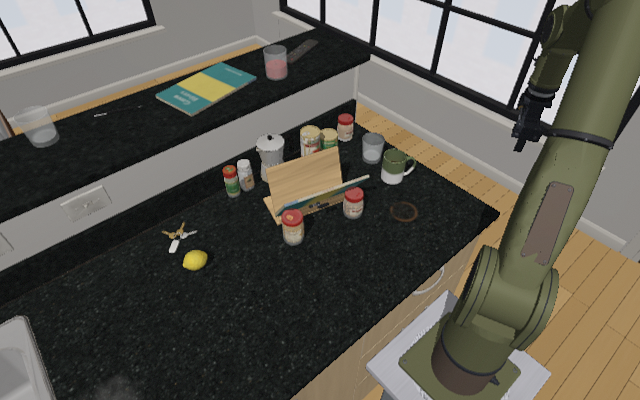

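View pics/side0.png

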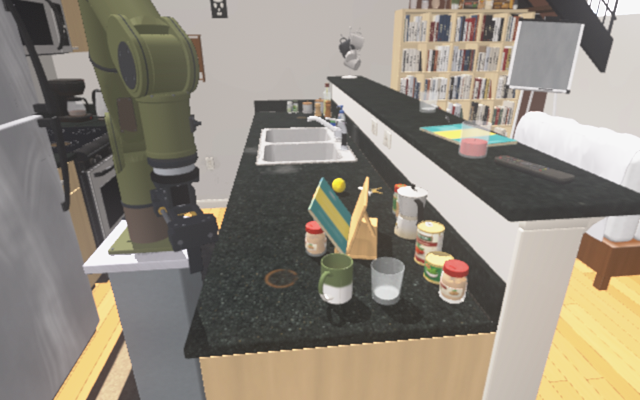

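The scene view shows the stand around (310,190), with the jars at (293,227) and (354,203). The side view shows the book leaning left at (335,215), with its right end nearest. I'll enlarge both.

```bash
python3 - <<'E'
import cv2
a=cv2.imread("pics/scene0.png")[135:255,250:410]; b=cv2.imread("pics/side0.png")[165:315,290:390]
cv2.imwrite("pics/sc.png",cv2.resize(a,None,fx=5,fy=5,interpolation=2))
cv2.imwrite("pics/si.png",cv2.resize(b,None,fx=4,fy=4,interpolation=2))
E
```

```text
(no output)
```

View pics/sc.png

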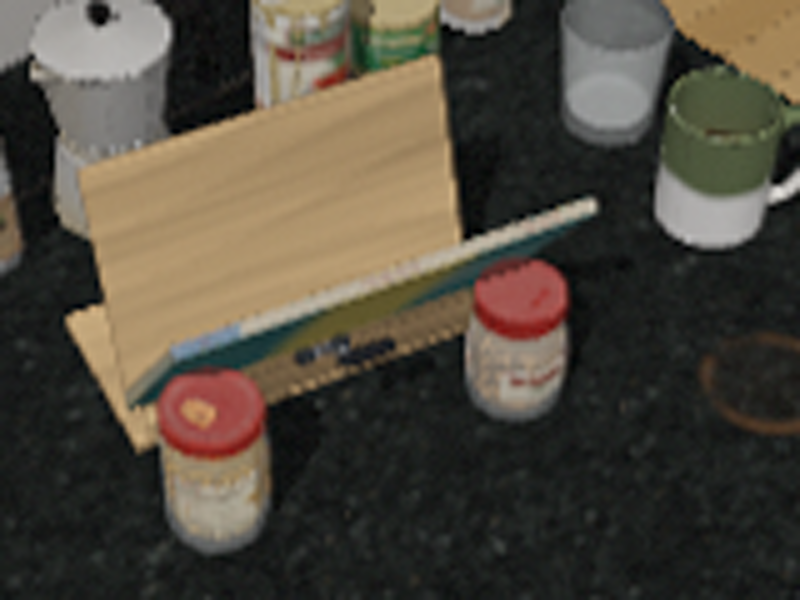

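View pics/si.png

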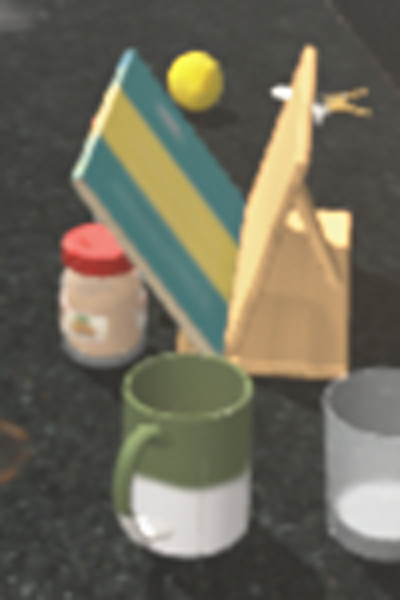

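Enlarged crops give these full-image pixels.

- **Scene:** panel top corners at (266,168.6) and (337.6,146.4). Book top edge from (285,205) to (369.4,176). Cap centres at (292.4,216.6) and (354.2,193.6). Clip bar at about (323,205).
- **Side:** panel top corners at (367.8,176.8) and (365.5,206). Book top from (322.5,177.5) to (309.3,209.5).

Next I'll fit the stand pose.

```bash
cat > h.py <<'E'
import numpy as np
from scipy.spatial.transform import Rotation as Ro
C={}
def cams(bot):
    for n in ("scene","side"): C[n]=bot.get_image(n)
def proj(n,X):
    d=C[n]; c=np.asarray(d["R"])@X+np.asarray(d["t"]).ravel(); return np.array([d["fx"]*c[0]/c[2]+d["cx"],d["fy"]*c[1]/c[2]+d["cy"]])
def w(s,P): # stand pose s=(x,y,yaw), P in mm
    P=np.asarray(P,float)/1000; c,q=np.cos(s[2]),np.sin(s[2])
    return np.array([s[0]+c*P[0]-q*P[1],s[1]+q*P[0]+c*P[1],P[2]])
E
python3 - <<'E'
from station import bot
from h import *
from scipy.optimize import least_squares
cams(bot)
t=np.radians(55)
def bk(x,v): # point on the book's upper edge mid thickness
    return [24-175*np.cos(t)-5*0, x, 12+175*np.sin(t)]
obs=[("scene",[77,125,168.5],(266.3,168.6)),("scene",[77,-125,168.5],(337.6,146.4)),("scene",[-10,135,8],(277.6,224.5)),("scene",[116,135,12],(263.2,199)),
("side",[77,125,168.5],(367.8,176.8)),("side",[77,-125,168.5],(365.5,206)),("side",[116,-135,0],(377.5,258.8)),("side",[24,-125,12],(347,254))]
bo=[("scene",138.5,(285,205)),("scene",-138.5,(369.4,176)),("side",138.5,(322.5,177.5)),("side",-138.5,(309.3,209.5))]
jars=[("scene",0.1,(292.4,216.6)),("scene",0.091,(354.2,193.6))]
def res(p):
    r=[proj(n,w(p,P))-u for n,P,u in obs]+[proj(n,w(p,bk(y+p[3],0)))-u for n,y,u in bo]
    return np.array(r)
f=least_squares(lambda p:res(p).ravel(),[.65,0,0,0],loss="soft_l1",x_scale=[.1,.1,.1,10]); print(f.x.round(4)); print(res(f.x).round(1).tolist())
def back(n,u,z):
    g=least_squares(lambda q:proj(n,np.array([q[0],q[1],z]))-u,[.6,0]).x
    c,q=np.cos(f.x[2]),np.sin(f.x[2]); d=g-f.x[:2]; return np.array([c*d[0]+q*d[1],-q*d[0]+c*d[1]])*1000
for n,z,u in jars: print("jar",back(n,u,z).round())
for a in (0,.075,.15):
    b=np.radians(40)+a; print("clip",[proj("scene",w(f.x,[-5-84*np.cos(b),y,28+84*np.sin(b)])).round(1) for y in (-20,0,20)])
E
```

```text
[ 0.6165 -0.0733 -0.2334 -8.86  ]
[[-0.5, 0.2], [0.1, -1.1], [0.3, -0.6], [0.0, -1.1], [-0.8, -0.8], [-0.2, -1.1], [-0.9, 0.9], [-1.5, -1.4], [-0.0, -0.2], [-0.6, -1.6], [-0.3, 0.2], [0.7, 0.5]]
jar [-80. 111.]
jar [ -73. -103.]
clip [array([330.2, 203.6]), array([324.4, 205.8]), array([318.6, 208. ])]
clip [array([329.5, 201.7]), array([323.8, 203.8]), array([317.9, 206. ])]
clip [array([328.8, 199.7]), array([323.1, 201.9]), array([317.2, 204.1])]
```

```bash
cat >> h.py <<'E'
S=(0.6165,-0.0733,-0.2334)
def delta(bot,P,a):
    """tool-axes move from the measured pose to stand-frame TCP P (mm), pitch a from vertical"""
    o=bot.get_obs(); q=o["tcp_rot"]; R=Ro.from_quat([q[1],q[2],q[3],q[0]])
    T=Ro.from_euler("z",S[2])*Ro.from_matrix(np.array([[np.cos(a),0,np.sin(a)],[0,-1,0],[np.sin(a),0,-np.cos(a)]]).T)
    D=w(S,P)-o["eef_pos"]; rel=R.inv()*T
    print("t",o["time"],"d now axes",R.inv().apply(D).round(4),"d target axes",T.inv().apply(D).round(4),"rv",rel.as_rotvec().round(3),"F",o["force"].round(1))
E
python3 -c "
from station import bot
from h import *
delta(bot,(-150,0,200),0); delta(bot,(-150,0,125),0.6)"
```

```text
t 0.2 d now axes [ 0.4106 -0.3913  0.0386] d target axes [ 0.0798 -0.5616  0.0382] rv [-0.001  0.     0.668] F [-0.3 -1.  -0.4]
t 0.2 d now axes [ 0.4106 -0.3912  0.1136] d target axes [ 0.0019 -0.5616  0.1385] rv [-0.201  0.578  0.647] F [-0.3 -1.  -0.4]
```

The manual's scale: shifts go in shares of 50 mm and turns go in shares of 180 degrees. Converting my numbers, 0.03 m is 0.6, -0.028 m is -0.56, 0.148 rad / 3.1416 = 0.0471.

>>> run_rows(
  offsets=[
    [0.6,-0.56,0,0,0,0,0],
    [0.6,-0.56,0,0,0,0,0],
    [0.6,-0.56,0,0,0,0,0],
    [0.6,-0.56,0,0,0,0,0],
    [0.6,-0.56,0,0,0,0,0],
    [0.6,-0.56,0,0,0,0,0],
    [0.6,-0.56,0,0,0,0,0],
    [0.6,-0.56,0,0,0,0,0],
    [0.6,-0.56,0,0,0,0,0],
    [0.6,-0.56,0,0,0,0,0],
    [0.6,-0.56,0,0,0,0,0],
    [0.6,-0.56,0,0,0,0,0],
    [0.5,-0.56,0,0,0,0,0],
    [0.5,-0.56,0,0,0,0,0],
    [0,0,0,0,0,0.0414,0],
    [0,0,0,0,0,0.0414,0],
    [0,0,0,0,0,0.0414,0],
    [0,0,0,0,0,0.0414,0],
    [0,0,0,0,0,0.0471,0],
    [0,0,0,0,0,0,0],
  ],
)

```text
refused: offsets: the value is not of type 'object' (schema: type "object"). Nothing was moved.
```

Refused on format, not on reach. It needs an object with one list for each field.

>>> run_rows(
  offsets={"dx": [0.6,0.6,0.6,0.6,0.6,0.6,0.6,0.6,0.6,0.6,0.6,0.6,0.5,0.5,0,0,0,0,0,0],"dy": [-0.56,-0.56,-0.56,-0.56,-0.56,-0.56,-0.56,-0.56,-0.56,-0.56,-0.56,-0.56,-0.56,-0.56,0,0,0,0,0,0],"dz": [0,0,0,0,0,0,0,0,0,0,0,0,0,0,0,0,0,0,0,0],"drx": [0,0,0,0,0,0,0,0,0,0,0,0,0,0,0,0,0,0,0,0],"dry": [0,0,0,0,0,0,0,0,0,0,0,0,0,0,0,0,0,0,0,0],"drz": [0,0,0,0,0,0,0,0,0,0,0,0,0,0,0.0414,0.0414,0.0414,0.0414,0.0471,0],"aperture": [0,0,0,0,0,0,0,0,0,0,0,0,0,0,0,0,0,0,0,0]},
)

```text
time: 2.2
eef_pos: [0.47, -0.0385, 0.2387]
tcp_rot: [0.0, 0.993, -0.116, -0.0]
force: [0.5, -0.4, 0.2]
grip_width: 0.0005
finger_force: 0.0
```

```bash
python3 -c "
from station import bot
from h import *
delta(bot,(-150,0,200),0); delta(bot,(-150,0,125),0.6)
print(bot.get_obs()['joint_positions'])"
```

```text
t 2.2 d now axes [ 0.0006 -0.0001  0.0387] d target axes [ 0.0006 -0.      0.0387] rv [ 0.001 -0.    -0.   ] F [ 0.5 -0.4  0.2]
t 2.2 d now axes [ 6.000e-04 -1.000e-04  1.137e-01] d target axes [-0.0637 -0.      0.0942] rv [0.001 0.6   0.   ] F [ 0.5 -0.4  0.2]
[-0.06043775  0.49384064  0.06668168  2.02181545 -0.05291599  0.62763636
 -1.76312101]
```

Scaled: 0.04 m is 0.8, -0.034 m is -0.68, 0.15 rad / 3.1416 = 0.0477.

>>> run_rows(
  offsets={"dx": [0,0,0,0,-0.6,-0.68,0,0],"dy": [0,0,0,0,0,0,0,0],"dz": [0,0,0,0,0.8,0.8,0.3,0],"drx": [0,0,0,0,0,0,0,0],"dry": [0.0477,0.0477,0.0477,0.0477,0,0,0,0],"drz": [0,0,0,0,0,0,0,0],"aperture": [0,0,0,0,0,0,0,0]},
)

```text
time: 3.0
eef_pos: [0.4793, -0.0483, 0.2021]
tcp_rot: [0.045, 0.98, -0.121, 0.15]
force: [-0.0, -0.4, 1.0]
grip_width: 0.0007
finger_force: 0.0
```

```bash
python3 -c "
from station import bot
from h import *
delta(bot,(-73,0,118),0.6)
print(bot.get_obs()['joint_positions'])
import cv2
d=bot.get_image('scene');cv2.imwrite('pics/s2.png',cv2.resize(d['img'][80:280,220:470,::-1],None,fx=3,fy=3))"
```

```text
t 3.0 d now axes [ 0.0373 -0.0131  0.0997] d target axes [ 0.0072 -0.0074  0.1068] rv [0.056 0.289 0.005] F [-0.  -0.4  1. ]
[-0.25064594  0.52345923  0.23030538  2.3176241   0.77495718  0.04313512
 -2.65286823]
```

View pics/s2.png

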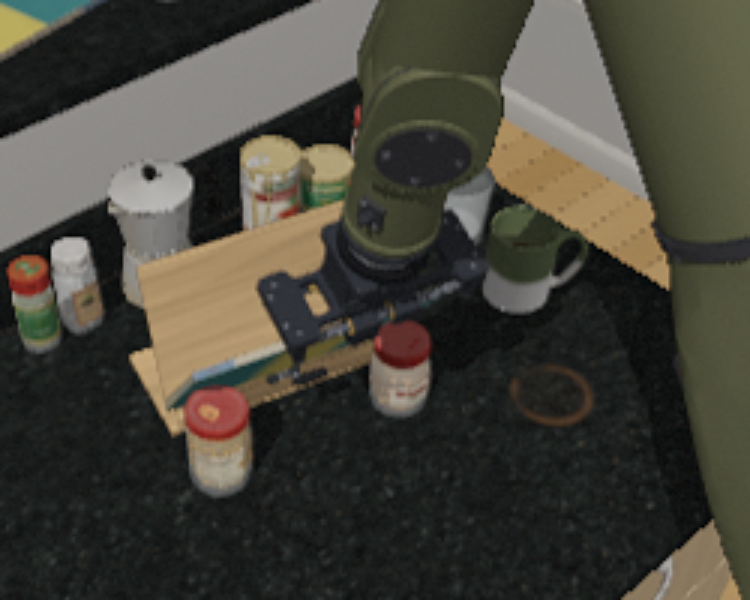

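The wrist is up against its range (j6 at about 0.04, j7 at -2.65), so 0.6 rad of pitch isn't available this close in. The book is untouched and the bar is at about (297,377) in the crop. I'll back off to a pitch of about 0.2, which is enough geometrically.

```bash
python3 -c "
from station import bot
from h import *
delta(bot,(-130,0,200),0.15)"
```

```text
t 3.05 d now axes [ 0.0083 -0.008   0.005 ] d target axes [ 0.0091 -0.0077  0.0041] rv [ 0.056 -0.161 -0.008] F [0.8 0.2 0.2]
```

Scaled: -0.004 m is -0.08, 0.002 m is 0.04, -0.06 rad / 3.1416 = -0.0191.

>>> run_rows(
  offsets={"dx": [0.08,0.08,0,0],"dy": [-0.08,-0.08,0,0],"dz": [0.04,0.04,0,0],"drx": [0.0064,0.0064,0.0051,0],"dry": [-0.0191,-0.0191,-0.0127,0],"drz": [0,0,-0.0025,0],"aperture": [0,0,0,0]},
)

```text
time: 3.45
eef_pos: [0.4884, -0.0454, 0.2005]
tcp_rot: [0.012, 0.989, -0.118, 0.082]
force: [-0.1, -0.6, -0.1]
grip_width: 0.0003
finger_force: 0.0
```

```bash
python3 -c "
from station import bot
from h import *
delta(bot,(-130,0,130),0.15);delta(bot,(-110,0,125),0.25)
print(bot.get_obs()['joint_positions'])"
```

```text
t 3.45 d now axes [-0.0107 -0.0028  0.0697] d target axes [-0.0095 -0.0025  0.0699] rv [ 0.005 -0.017 -0.004] F [-0.1 -0.6 -0.1]
t 3.45 d now axes [ 0.0082 -0.0029  0.078 ] d target axes [ 0.0017 -0.0025  0.0784] rv [ 0.005  0.083 -0.004] F [-0.1 -0.6 -0.1]
[ 0.16698786  0.5404283  -0.30425653  2.152227    0.61287508  0.37323078
 -2.45571476]
```

Scaled: 0.025 m is 0.5, 0.02 m is 0.4.

>>> run_rows(
  offsets={"dx": [-0.08,-0.06,-0.06,0],"dy": [-0.02,-0.02,-0.02,0],"dz": [0.5,0.5,0.4,0],"drx": [0,0,0,0],"dry": [0,0,0,0],"drz": [0,0,0,0],"aperture": [0,0,0,0]},
)

```text
time: 3.85
eef_pos: [0.4874, -0.0415, 0.1274]
tcp_rot: [0.014, 0.99, -0.115, 0.079]
force: [-0.5, 0.1, -0.4]
grip_width: 0.0005
finger_force: 0.0
```

```bash
python3 -c "
from station import bot
from h import *
delta(bot,(-94,0,125),0.17);
print(bot.get_obs()['joint_positions'])"
```

```text
t 3.85 d now axes [0.0381 0.0011 0.0087] d target axes [0.038  0.0011 0.009 ] rv [0.009 0.009 0.003] F [-0.5  0.1 -0.4]
[-0.01941989  0.68036878 -0.04031141  2.2234317   0.74641913  0.11651156
 -2.58810774]
```

Scaled: 0.009 m is 0.18, 0.005 m is 0.1.

>>> run_rows(
  offsets={"dx": [0.18,0.18,0.18,0.18,0.1],"dy": [0,0,0,0,0],"dz": [0.03,0.03,0.03,0.03,0.02],"drx": [0,0,0,0,0],"dry": [0,0,0,0,0],"drz": [0,0,0,0,0],"aperture": [0,0,0,0,0]},
)

```text
time: 4.35
eef_pos: [0.5304, -0.052, 0.129]
tcp_rot: [0.013, 0.99, -0.116, 0.081]
force: [-1.1, 0.5, 0.5]
grip_width: 0.0004
finger_force: 0.6
```

```bash
python3 -c "
from station import bot
from h import *
delta(bot,(-94,0,125),0.17);
print(bot.get_obs()['joint_positions'])"
```

```text
t 4.35 d now axes [-0.0059  0.0008  0.0031] d target axes [-0.0059  0.0009  0.0031] rv [0.007 0.005 0.   ] F [-1.1  0.5  0.5]
[ 0.08854327  0.70510467 -0.17039744  2.09752265  0.71354475  0.24542615
 -2.52340217]
```

Scaled: 0.0097 m is 0.194, 0.0093 m is 0.186.

>>> run_rows(
  offsets={"dx": [0.186,0.186,0.186,0.194,0.194],"dy": [0,0,0,0,0],"dz": [-0.06,-0.06,-0.06,-0.03,-0.03],"drx": [0,0,0,0,0],"dry": [0,0,0,0,0],"drz": [0,0,0,0,0],"aperture": [0,0,0,0,0]},
)

```text
time: 4.85
eef_pos: [0.573, -0.0621, 0.1483]
tcp_rot: [0.013, 0.99, -0.116, 0.081]
force: [-0.3, -0.5, -0.3]
grip_width: 0.0007
finger_force: 0.3
```

```bash
python3 -c "
from station import bot
from h import *
delta(bot,(0,0,155),0.17);
print(bot.get_obs()['joint_positions'])
import cv2
d=bot.get_image('side');cv2.imwrite('pics/s3.png',cv2.resize(d['img'][120:300,260:420,::-1],None,fx=3,fy=3))"
```

```text
t 4.85 d now axes [0.0454 0.0009 0.0007] d target axes [0.0454 0.0009 0.001 ] rv [0.007 0.007 0.001] F [-0.3 -0.5 -0.3]
[ 0.18622614  0.71422211 -0.30042145  1.95368262  0.64585413  0.41290842
 -2.41696147]
```

View pics/s3.png

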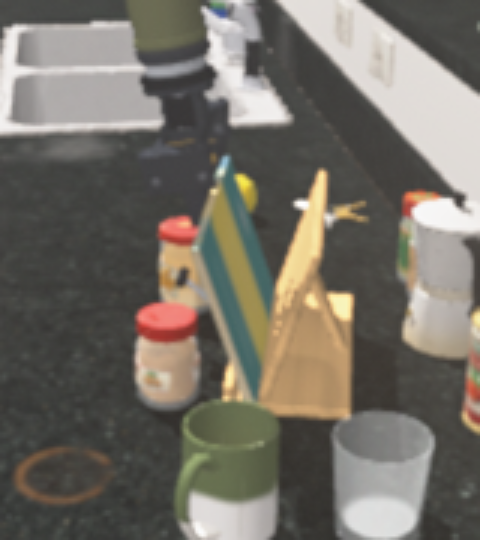

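Side view: the book is at about 70°, top edge at (225,165)–(200,245), with the foot on the ledge at (250,395). Both jars are standing. I'll carry on past vertical.

Scaled: 0.0095 m is 0.19, 0.008 m is 0.16.

>>> run_rows(
  offsets={"dx": [0.19,0.19,0.19,0.19,0.19,0.16,0.16,0.16,0.12,0.12],"dy": [0,0,0,0,0,0,0,0,0,0],"dz": [0,0,0,0.02,0.03,0.03,0.03,0.03,0.02,0.02],"drx": [0,0,0,0,0,0,0,0,0,0],"dry": [0,0,0,0,0,0,0,0,0,0],"drz": [0,0,0,0,0,0,0,0,0,0],"aperture": [0,0,0,0,0,0,0,0,0,0]},
)

```text
time: 5.9
eef_pos: [0.6549, -0.081, 0.1527]
tcp_rot: [0.013, 0.99, -0.116, 0.081]
force: [0.4, -0.1, -0.9]
grip_width: 0.0003
finger_force: 0.0
```

```bash
python3 -c "
from station import bot
from h import *
delta(bot,(49,0,155),0.17);
print(bot.get_obs()['joint_positions'])"
```

```text
t 5.9 d now axes [ 0.0101  0.0014 -0.0006] d target axes [ 0.0101  0.0014 -0.0006] rv [0.007 0.006 0.002] F [ 0.4 -0.1 -0.9]
[ 0.24882024  0.80043291 -0.38398147  1.69611781  0.58504391  0.59986532
 -2.28115989]
```

Probably fallen back by now. I'll press lightly to seat it.

Scaled: 0.004 m is 0.08, 0.002 m is 0.04.

>>> run_rows(
  offsets={"dx": [0.08,0.08,0.04,0.04,0.03],"dy": [0,0,0,0,0],"dz": [0.01,0.01,0,0,0],"drx": [0,0,0,0,0],"dry": [0,0,0,0,0],"drz": [0,0,0,0,0],"aperture": [0,0,0,0,0]},
)

```text
time: 6.4
eef_pos: [0.6635, -0.0831, 0.1527]
tcp_rot: [0.013, 0.99, -0.115, 0.077]
force: [-11.1, 3.2, 4.0]
grip_width: 0.0005
finger_force: 6.1
```

```bash
python3 -c "
from station import bot
from h import *
delta(bot,(49,0,155),0.17);
import cv2
a=bot.get_image('side')['img'][120:300,260:420,::-1];b=bot.get_image('scene')['img'][80:260,240:410,::-1]
cv2.imwrite('pics/s4.png',cv2.hconcat([cv2.resize(a,None,fx=2.4,fy=2.4),cv2.resize(b,None,fx=2.4,fy=2.4)]))"
```

```text
t 6.4 d now axes [ 0.0013  0.0013 -0.0021] d target axes [ 0.0013  0.0013 -0.0021] rv [0.009 0.015 0.002] F [-11.1   3.2   4. ]
```

View pics/s4.png

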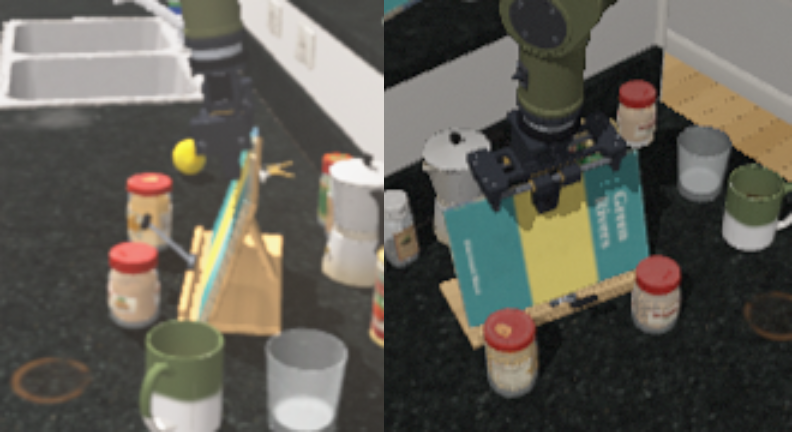

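The book is flat on the backrest with its foot on the ledge. The clip still points forward (side crop bar at (148,220)), and the jars, mug and lemon are in place. I'll back off in front of the clip.

Scaled: -0.025 m is -0.5, -0.022 m is -0.44, -0.06 rad / 3.1416 = -0.0191.

>>> run_rows(
  offsets={"dx": [-0.1,-0.3,-0.5,-0.5,-0.5,-0.5,-0.44,-0.44,0,0],"dy": [0,0,0,0,0,0,0,0,0,0],"dz": [-0.02,-0.05,-0.1,-0.1,-0.1,-0.1,-0.08,-0.08,0,0],"drx": [0,0,0,0,0,0,0,0,0,0],"dry": [0,0,0,0,0,0,-0.0127,-0.0191,-0.0159,0],"drz": [0,0,0,0,0,0,0,0,0,0],"aperture": [0,0,0,0,0,0,0,0,0,0]},
)

```text
time: 7.5
eef_pos: [0.5073, -0.0457, 0.1597]
tcp_rot: [0.004, 0.993, -0.117, 0.008]
force: [-0.1, 0.2, 0.2]
grip_width: 0.0004
finger_force: 0.0
```

```bash
python3 -c "
from station import bot
from h import *
delta(bot,(-112,0,68),0.0);
print(bot.get_obs()['joint_positions'])"
```

```text
t 7.5 d now axes [-0.0009  0.0011  0.0917] d target axes [0.0007 0.0016 0.0917] rv [ 0.005 -0.017 -0.001] F [-0.1  0.2  0.2]
[ 0.25609903  0.68347173 -0.42462907  1.9959842   0.53553105  0.55742529
 -2.34874315]
```

Scaled: 0.025 m is 0.5, 0.02 m is 0.4.

>>> run_rows(
  offsets={"dx": [0,0,0,0,0,0.16,0.16,0.12],"dy": [0,0,0.02,0,0,0,0,0],"dz": [0.4,0.5,0.5,0.4,0,0,0,0],"drx": [0,0,0,0,0,0,0,0],"dry": [0,0,0,0,0,0,0,0],"drz": [0,0,0,0,0,0,0,0],"aperture": [0,0,0,0,0,0,0,0]},
)

```text
time: 8.3
eef_pos: [0.5297, -0.0527, 0.0708]
tcp_rot: [0.004, 0.993, -0.117, 0.008]
force: [-0.5, 0.1, -0.2]
grip_width: -0.0
finger_force: 0.0
```

```bash
python3 -c "
from station import bot
from h import *
delta(bot,(-84,0,68),0.0);
print(bot.get_obs()['joint_positions'])"
```

```text
t 8.3 d now axes [ 0.0052 -0.0001  0.0029] d target axes [ 0.0053 -0.0001  0.0028] rv [ 0.006 -0.017 -0.   ] F [-0.5  0.1 -0.2]
[ 0.18837229  0.8470465  -0.30265356  1.98082538  0.64914013  0.39560341
 -2.42746105]
```

Scaled: 0.009 m is 0.18, 0.008 m is 0.16, 0.06 rad / 3.1416 = 0.0191.

>>> run_rows(
  offsets={"dx": [0.18,0.18,0.18,0.18,0.18,0.18,0.16,0.16],"dy": [0,0,0,0,0,0,0,0],"dz": [-0.1,-0.12,-0.12,-0.07,-0.07,-0.06,-0.01,0.01],"drx": [0,0,0,0,0,0,0,0],"dry": [0,0,0,0,0,0.0191,0.0191,0.0191],"drz": [0,0,0,0,0,0,0,0],"aperture": [0,0,0,0,0,0,0,0]},
)

```text
time: 9.1
eef_pos: [0.5967, -0.0688, 0.0995]
tcp_rot: [0.014, 0.988, -0.116, 0.098]
force: [-0.2, -0.4, -0.5]
grip_width: 0.0007
finger_force: 0.3
```

```bash
python3 -c "
from station import bot
from h import *
delta(bot,(9,0,97),0.17);
print(bot.get_obs()['joint_positions'])
import cv2
a=bot.get_image('side')['img'][120:300,260:420,::-1];b=bot.get_image('scene')['img'][80:260,240:410,::-1]
cv2.imwrite('pics/s5.png',cv2.hconcat([cv2.resize(a,None,fx=2.4,fy=2.4),cv2.resize(b,None,fx=2.4,fy=2.4)]))"
```

```text
t 9.1 d now axes [ 0.0282 -0.0003  0.0082] d target axes [ 0.0285 -0.0002  0.0074] rv [ 0.006 -0.028  0.   ] F [-0.2 -0.4 -0.5]
[ 0.12420958  0.80474036 -0.18785529  1.9460777   0.74092511  0.27565082
 -2.50188324]
```

View pics/s5.png

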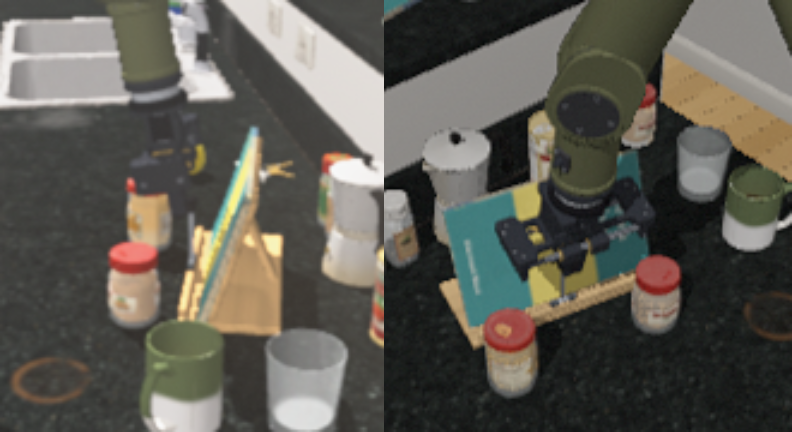

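Side view: the clip rod is now upright at (190,215–265), the book is on the backrest and the jars are untouched. I'll push it on towards the book.

Scaled: 0.008 m is 0.16, 0.007 m is 0.14.

>>> run_rows(
  offsets={"dx": [0.16,0.16,0.14,0.12,0.08,0.06],"dy": [0,0,0,0,0,0],"dz": [0.03,0.04,0.05,0.05,0.036,0.02],"drx": [0,0,0,0,0,0],"dry": [0,0,0,0,0,0],"drz": [0,0,0,0,0,0],"aperture": [0,0,0,0,0,0]},
)

```text
time: 9.8
eef_pos: [0.632, -0.0774, 0.0945]
tcp_rot: [0.015, 0.989, -0.116, 0.096]
force: [-1.1, -0.0, -0.6]
grip_width: 0.0003
finger_force: 0.2
```

```bash
python3 -c "
from station import bot
from h import *
delta(bot,(19,0,94),0.2)"
```

```text
t 9.8 d now axes [ 0.0029 -0.0004  0.0011] d target axes [ 0.0029 -0.0004  0.0011] rv [0.007 0.007 0.001] F [-1.1 -0.  -0.6]
```

Scaled: 0.002 m is 0.04, 0.001 m is 0.02.

>>> run_rows(
  offsets={"dx": [0.04,0.04],"dy": [0,0],"dz": [0.02,0.01],"drx": [0,0],"dry": [0,0],"drz": [0,0],"aperture": [0,0]},
)

```text
time: 10.0
eef_pos: [0.6357, -0.0781, 0.094]
tcp_rot: [0.015, 0.989, -0.115, 0.095]
force: [0.0, 0.1, -0.2]
grip_width: 0.0003
finger_force: 0.5
```

>>> run_rows(
  offsets={"dx": [0.03,0.03],"dy": [0,0],"dz": [0.01,0.01],"drx": [0,0],"dry": [0,0],"drz": [0,0],"aperture": [0,0]},
)

```text
time: 10.2
eef_pos: [0.6362, -0.0783, 0.0932]
tcp_rot: [0.015, 0.989, -0.115, 0.093]
force: [-10.3, 2.8, 8.1]
grip_width: 0.0003
finger_force: 5.2
```

Solid contact at about 10 N: the clip is against the book. I'll retreat and check.

Scaled: -0.03 m is -0.6, -0.025 m is -0.5.

>>> run_rows(
  offsets={"dx": [-0.08,-0.2,-0.4,-0.5,-0.5,-0.5,-0.4,-0.2,0,0],"dy": [0,0,0,0,0,0,0,0,0,0],"dz": [0,-0.04,-0.08,-0.2,-0.5,-0.6,-0.6,-0.6,0,0],"drx": [0,0,0,0,0,0,0,0,0,0],"dry": [0,0,0,0,0,0,0,0,0,0],"drz": [0,0,0,0,0,0,0,0,0,0],"aperture": [0,0,0,0,0,0,0,0,0,0]},
)

```text
time: 11.2
eef_pos: [0.4829, -0.0406, 0.1962]
tcp_rot: [0.014, 0.988, -0.115, 0.097]
force: [0.1, -0.6, 0.5]
grip_width: 0.0004
finger_force: 0.0
```

```bash
python3 -c "
from station import bot
import cv2
a=bot.get_image('side')['img'][150:280,290:390,::-1];b=bot.get_image('scene')['img'][130:260,250:400,::-1]
cv2.imwrite('pics/s6.png',cv2.hconcat([cv2.resize(a,None,fx=3.2,fy=3.2),cv2.resize(b,None,fx=3.2,fy=3.2)]))"
```

```text
(no output)
```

View pics/s6.png

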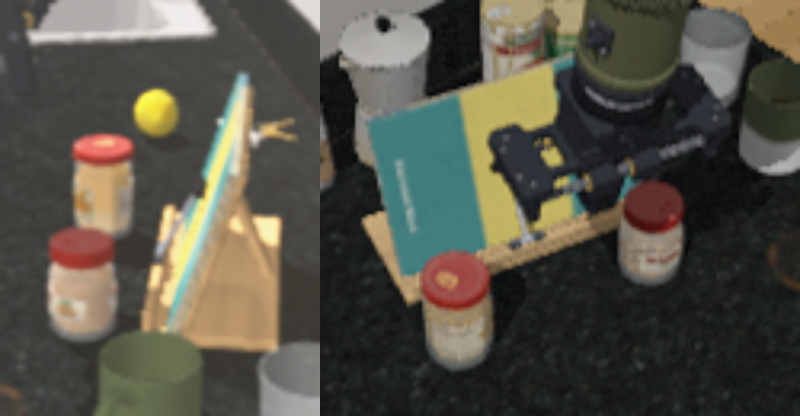

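Side view: the clip bar at (200,187) is against the cover, and the book is flat on the backrest with its foot on the ledge at (175,325). The jars, mug and lemon are in place and the robot is clear.

```bash
python3 -c "
from station import bot
print(bot.sign_off())"
```

```text
the job is handed in; nothing more can be done
None
```

I pushed the book back up against the backrest with its lower edge still on the ledge, then flipped the page clip up against it. The last pictures show the jars, mug and lemon still standing in place. I handed the job in at about 11 s with the robot clear.

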